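Draw out the specimen tray with the pull hook

TASK

Pick up the pull hook, hook it into the finger hole of the little specimen cabinet's tray and draw the tray gently out until it presses against its buffer, without touching the cabinet or tray with the gripper and keeping the glass beaker inside upright. Leave the tray out against the buffer, and lay the hook down flat on the bench, clear of the cabinet and tray. Leave the dropper bottle and the porcelain dish standing where they are.

Things in the scene. Friction and masses are not known exactly. Their poses are not given: they have to be found in the camera images.
- unit: Specimen cabinet, a fixed grey case 120 mm high, 136 mm wide (its y), 187 mm deep, standing on the bench. Origin on the bench under the middle of its front; its x axis points into the cabinet, away from the robot, z up. Its white tray slides out along -x.
- finger_hole (a point): Centre of the round finger hole (29 mm across, axis along x) at the outer face of the white tray front, 63 mm above the bench; moves with the tray; axes as the cabinet's. The front is a board 6 mm thick, 132 mm wide, reaching from 12 to 114 mm above the bench, at x = 0 of the cabinet when shut. Behind it the tray is open-topped and empty for 15 mm behind the board.
- tray (a joint): How far the tray is drawn out, m: 0 shut (as it starts). It drags with about 3 N. A buffer hidden inside ends its travel somewhere between 77 and 103 mm out; where is set differently each time and cannot be seen.
- buffer (a joint): Compression of the hidden rubber buffer, m: 0 while the tray does not touch it, grows as the drawn-out tray presses on it, 0.006 at most. It adds 0.5 N per mm to the 3 N drag, then stops the tray hard. Pressed home, the drag keeps the released tray resting against it, a few mm compressed.
- pull_hook: Pull hook lying flat: wooden handle 100 mm long, 18 wide, 20 high, with a 6 mm thick steel shank; 0.09 kg. Origin under the handle's middle; x along the handle to the hook, z up. The shank (brass collar 12 mm thick to x = 56 mm) runs 10 mm above the underside to the bend at x = 104 mm, y = 0, where it turns square to +y; this level barb's rounded end reaches y = 15 mm.
- hook_bend (a point): Centre of the steel at the bend of the pull hook: 104 mm ahead of the handle's middle and 10 mm above its underside; axes as the pull hook's.
- glass_beaker: Small clear beaker, 51 mm across, 68 mm high, standing loose in the tray about 60 mm behind its front. Origin under its middle, z up.
- dropper: Amber dropper bottle, 39 mm across, 110 mm high, standing loose on the bench to the left (+y) of the cabinet. Origin under its middle.
- dish: White porcelain evaporating dish, 87 mm across, 30 mm high, loose on the bench to the right (-y) of the cabinet. Origin under its middle.
Not all that is in view belongs to the job. There is more than one size of the pull_hook; the one meant has the size given above.

How it is judged:
On the way, in this order (a step that is already met when the one before it is completed fails the run):
1. the held hook is drawing the tray: more than 20 mm out, pulled by the hook, the hook clear of the bench (value of joint tray above 0.02 m and contact force between pull_hook and unit above 0.5 N and height (world z) of pull_hook above 0.025 m and contact force between the fingers and pull_hook above 1 N), for 0.1 s.
2. the tray presses the buffer by more than 2 mm, drawn by the hook (value of joint buffer above 0.002 m and contact force between pull_hook and unit above 0.5 N), for 0.1 s.
At the end, for the whole second after the job is handed in: The tray is still out, at rest against the buffer (pressed by at least 0.5 mm); the beaker stands upright in it (within 0.2 rad); the hook lies at rest, flat (within 0.2 rad) on the bench or on a low slab on it (underside below 30 mm), touching neither cabinet nor tray (value of joint buffer above 0.0005 m and value of joint tray above 0.07 m and velocity of joint tray below 0.01 m/s and angle between each of glass_beaker, pull_hook's own z axis and vertical below 0.2 rad and z of glass_beaker in the frame of finger_hole above -0.05 m and height (world z) of pull_hook below 0.03 m and contact force between pull_hook and unit below 0.1 N and linear speed of pull_hook below 0.02 m/s).
It fails at once if the gripper or arm touches the cabinet or tray (more than 1 N) (contact force between any of the arm, the fingers and unit above 1 N).
It fails at once if the hook wrenches the tray or cabinet (more than 25 N) (contact force between pull_hook and unit above 25 N).
It fails at once if the beaker tips over (more than 0.5 rad) (angle between glass_beaker's own z axis and vertical above 0.5 rad).
It fails at once if the dropper bottle is moved more than 20 mm (distance of dropper from where it was at the start of the episode above 0.02 m).
It fails at once if the dish is moved more than 20 mm (distance of dish from where it was at the start of the episode above 0.02 m).
It also fails if it takes over 59 s, if anything falls off the work surface, if the arm or the gripper's body presses on something with over 40 N, if the wrist force passes 120 N, or if a joint passes its speed limit or range.

ROBOT

A 6-joint arm with a two-finger parallel gripper is mounted at the origin on a cart in front of the work surface, level with it; the furniture and walls round the work are solid. World frame = base frame: x ahead of the robot, y to its left, z up, the work surface at z = 0. Lengths are in m, angles in rad, forces in N, time in s.
With the tool pointing down it reaches from about 0.35 to 0.775 m from the base axis. Payload 5.5 kg.
Tool frame: the origin (TCP) lies between the finger pads; the fingertips stand 8 mm ahead of it and the grasp point (between the pads) lies 11 mm behind it; z points along the fingers, y is the line along which they close (so a half turn about z gives the same grasp; the last joint's range is limited). The gripper opens to 85 mm and grips with 20 to 120 N. Pads are 22 mm wide; open, the fingers measure 114 mm over their backs; the gripper's body (76 mm by 85 mm) begins 54 mm behind the grasp point. The pads swing forward as they close: fully open they stand 13 mm farther back than shut.
Start: joints at [1.018, 0.313, 0.046, 1.304, 0, 1.431], TCP at [0.231, 0.527, 0.239] pointing down, gripper open.
Joint ranges: [-2.76, 2.76], [-0.86, 1.69], [-1.03, 1.26], [-2.2, 2.34], [-1.47, 1.5], [-3.14, 3.14]. Speed limits (rad/s): [2.57, 2.57, 3.14, 3.14, 3.14, 3.14].

INTERFACE

Orientations are given as a unit quaternion [w, x, y, z].
In Python, from workcell import status, vision, job gives the robot as it stands. The module is installed in compiled form; this text tells all that it offers.
- The arm moves only by the tool apply_moves, never from a script. Its argument "moves" is one flat list of numbers, 6 for each row, row after row: the shift along the world's x, y, z in units of 25 mm (1.0 is 25 mm), then the turn, a rotation vector about the world's x, y, z in rad. In form: [x, y, z, rx, ry, rz, x, y, z, rx, ry, rz, ...]. A call has 1 to 20 rows; each row is the pose to reach, as a shift and turn from the pose commanded when the call began; what a row does not reach only later rows make up. A row lasts 1/12 s, in which the tool goes at most 41.7 mm and 7.16 degrees, less where a joint would pass 70% of its speed; a pose out of reach is approached as far as the arm can. A call with a gripper value outside its range is refused whole. "claw" is the opening in per cent of the stroke, from 0 (shut) to 100 (fully open), set as the call begins (left out, the last holds). The fingers move at their own pace and stop on an object; "newtons" is the grip in N (left out, the last holds). Time passes only in rows, so rows that repeat a pose let the fingers close. It gives the time, the measured TCP pose, the force, the opening and the grip force at its end, in the units of the state.
- status.get_state(): the state, without advancing time (a new reading comes with each control period).
- vision.read_camera(name): name is "side" or "top" or "wrist"; returns a dict with "image" (420x560x3 uint8, blue, green, red), "camera_matrix" (3x3 intrinsics, pixels), "camera_from_world" (4x4, takes a point from world to camera coordinates). Camera axes: x right, y down, z forward; pixel columns grow to the right and rows downward; lengths in m; the calibration is good to about 2 mm. A picture is of the moment at which its call begins. There is no depth.
- job.hand_in(): hands the job in; it is judged then, once.
The state is a dict: "clock": time; "joint_pos": joint angles; "qvel": joint speeds; "tau": joint torques, N m; "tcp_pos": TCP position; "orientation": TCP orientation; "wrist_force": force on the tool from outside, world axes, zero at the start; "ft_torque": the same for the moment, N m; "finger_gap": finger opening in m; "grip_force": force on a finger pad.
Only numpy, scipy, OpenCV 4.12 (cv2) and the standard library are available. Lean on these libraries where they do the work, as an engineer would, in place of code of your own. Each camera call takes 0.05 s, during which the arm holds its last target. There are 200 camera calls.

## Working session

There is one attempt and no reset: what is moved stays moved. The work goes in short steps, Python scripts to look and compute and a tool call to move; the robot and the scene stay as the last step left them, time stands still between calls to the robot, and variables do not carry over. Pictures are saved under pics/ and viewed, at most 10 in all, crops included, and the job is handed in when it is done.

Besides the shell and the picture viewer there is one more tool, called after ">>>" as name(argument=value, ...), one argument or row to a line, values as JSON. apply_moves: Moves the arm, as the interface text tells. Its arguments: {"type":"object","properties":{"moves":{"type":"array","items":{"type":"number"}},"claw":{"type":"number"},"newtons":{"type":"number"}},"required":["moves"]}

```bash
mkdir -p pics
cat > h.py <<'E'
import numpy as np, cv2
from workcell import status, vision, job
def grab(n,f=None):
    c=vision.read_camera(n)
    if f: cv2.imwrite('pics/'+f,c["image"])
    return c
def ray(c,u,v):
    K=np.array(c["camera_matrix"]);T=np.array(c["camera_from_world"])
    d=T[:3,:3].T@np.linalg.solve(K,[u,v,1.]); o=-T[:3,:3].T@T[:3,3]
    return o,d
def onz(c,u,v,z):
    o,d=ray(c,u,v); return o+d*(z-o[2])/d[2]
def proj(c,p):
    T=np.array(c["camera_from_world"]);q=np.array(c["camera_matrix"])@(T[:3,:3]@np.array(p)+T[:3,3]); return q[:2]/q[2]
E
python3 - <<'E'
from h import *
import pickle
D={n:grab(n) for n in("top","side","wrist")}
pickle.dump(D,open('d.pkl','wb'))
cv2.imwrite('pics/top.png',D["top"]["image"]);cv2.imwrite('pics/side.png',D["side"]["image"])
s=status.get_state();print({k:np.round(v,3) for k,v in s.items()})
for n in D: print(n,np.round(ray(D[n],280,210),3))
E
```

```text
{'clock': np.float64(0.15), 'joint_pos': array([ 1.018,  0.314,  0.045,  1.304, -0.   ,  1.431]), 'qvel': array([-0.   , -0.001,  0.004, -0.001, -0.001, -0.001]), 'tau': array([ 1.0000e-03, -4.8107e+01,  2.9882e+01,  1.4000e-02, -0.0000e+00,
       -0.0000e+00]), 'tcp_pos': array([0.231, 0.526, 0.239]), 'orientation': array([-0.   ,  0.205,  0.979, -0.001]), 'wrist_force': array([-0.033,  0.179, -0.474]), 'ft_torque': array([-0.011, -0.007,  0.001]), 'grip_force': np.float64(0.0), 'finger_gap': np.float64(0.086)}
top [[ 0.52  -0.087  1.016]
 [ 0.079 -0.01  -0.997]]
side [[ 0.368  0.654  0.496]
 [ 0.224 -0.854 -0.469]]
wrist [[ 0.162  0.556  0.373]
 [ 0.265 -0.125 -0.956]]
```

View pics/top.png

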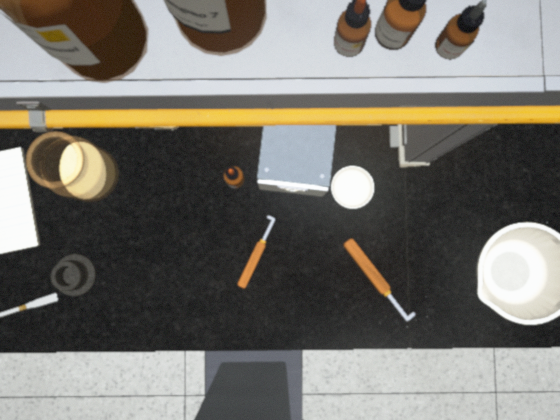

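View pics/side.png

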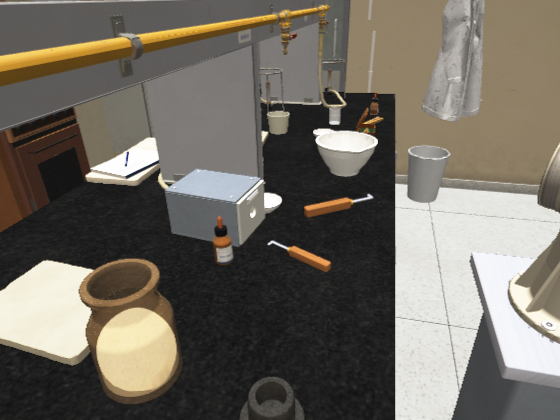

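The top view shows two orange-handled hooks: A around (255,255) with its hook at (270,218), and B around (367,267) with its hook at (410,318). The cabinet is at (297,160), the dropper at (233,177) and the dish at (352,187). Next I'll measure both hooks.

Run:
```python
from h import *
import pickle
D=pickle.load(open('d.pkl','rb'));c=D["top"];im=c["image"]
hsv=cv2.cvtColor(im,cv2.COLOR_BGR2HSV)
m=cv2.inRange(hsv,(5,120,90),(20,255,255));m[:205]=0;m[:,:200]=0;m[:,450:]=0
cs,_=cv2.findContours(m,0,1)
for k in cs:
    if cv2.contourArea(k)<80: continue
    P=np.array([onz(c,*p[0],0.02)[:2] for p in k],np.float32)
    r=cv2.minAreaRect(P*1000);print("handle",cv2.contourArea(k),np.round(r,1) if 0 else r)
# bright steel
s=cv2.inRange(hsv,(0,0,110),(180,70,255));s[:205]=0;s[345:]=0;s[:,:225]=0;s[:,430:]=0
cs,_=cv2.findContours(s,0,1)
for k in cs:
    if cv2.contourArea(k)<10: continue
    P=np.array([onz(c,*p[0],0.01)[:2] for p in k],np.float32)*1000
    h=cv2.convexHull(P)[:,0];print("steel",np.round(h).tolist())
# cabinet corners: front top edge
for u,v in [(257,192),(329,195),(264,125),(336,125)]: print(u,v,np.round(onz(c,u,v,.12),3),np.round(onz(c,u,v,.114),3))
a=cv2.resize(im[120:330,210:430],None,fx=3.4,fy=2.8,interpolation=cv2.INTER_CUBIC)
a=cv2.resize(im[120:330,210:430],None,fx=2.8,fy=2.8,interpolation=cv2.INTER_CUBIC)
cv2.imwrite('pics/crop.png',a)
```

```text
handle 465.5 ((490.08563232421875, -38.1775016784668), (20.965543746948242, 106.58792877197266), 63.93281936645508)
handle 782.5 ((481.11859130859375, -274.6452331542969), (137.4514617919922, 26.41054916381836), 36.92193603515625)
steel [[425.0, -320.0], [421.0, -316.0], [419.0, -316.0], [382.0, -344.0], [372.0, -351.0], [369.0, -355.0], [371.0, -360.0], [379.0, -370.0], [383.0, -372.0], [385.0, -372.0], [388.0, -370.0], [425.0, -324.0], [425.0, -322.0]]
steel [[590.0, -72.0], [588.0, -70.0], [542.0, -60.0], [540.0, -60.0], [538.0, -64.0], [538.0, -66.0], [542.0, -68.0], [546.0, -70.0], [559.0, -76.0], [571.0, -83.0], [575.0, -85.0], [579.0, -85.0], [583.0, -85.0], [586.0, -83.0], [588.0, -81.0], [590.0, -74.0]]
steel [[609.0, -223.0], [605.0, -231.0], [603.0, -235.0], [603.0, -239.0], [603.0, -241.0], [603.0, -245.0], [603.0, -258.0], [603.0, -260.0], [605.0, -266.0], [607.0, -271.0], [609.0, -275.0], [609.0, -269.0], [609.0, -231.0]]
257 192 [ 0.625 -0.054  0.12 ] [ 0.626 -0.054  0.114]
329 195 [ 0.618 -0.188  0.12 ] [ 0.619 -0.188  0.114]
264 125 [ 0.752 -0.068  0.12 ] [ 0.753 -0.068  0.114]
336 125 [ 0.751 -0.203  0.12 ] [ 0.752 -0.204  0.114]
```

View pics/crop.png

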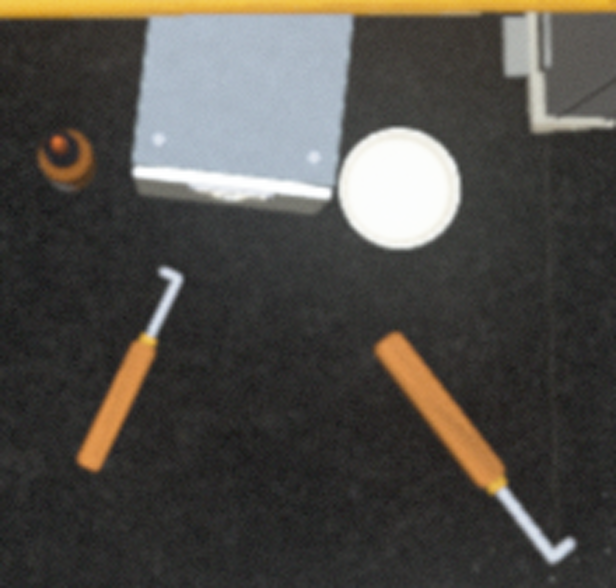

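A's handle measures about 107 x 21 mm and its bend is 104 mm from the handle's middle, so it fits the 100 x 18 mm description. B's handle is 137 x 26 mm, which is too big. The crop confirms A (crop 120,370) has its barb turned to its own +y. I'll move above A for a close look.

>>> apply_moves(
  moves=[10,-22.4,-3.2,0,0,-0.04,10,-22.4,-3.2,0,0,-0.04,10,-22.4,-3.2,0,0,-0.04,10,-22.4,-3.2,0,0,-0.04,10,-22.4,-3.2,0,0,-0.04,10,-22.4,-3.2,0,0,-0.04,10,-22.4,-3.2,0,0,-0.04,10,-22.4,-3.2,0,0,-0.04,10,-22.4,-3.2,0,0,-0.04,10,-22.4,-3.2,0,0,-0.04,10,-22.4,-3.2,0,0,-0.04,10,-22.4,-3.2,0,0,-0.04,10,-22.4,-3.2,0,0,-0.04,10,-22.4,-3.2,0,0,-0.04,10,-22.4,-3.2,0,0,-0.04,10,-22.4,-3.2,0,0,-0.04,10,-22.4,-3.2,0,0,-0.04,10,-22.4,-3.2,0,0,-0.04],
  claw=70,
  newtons=60,
)

```text
clock: 1.65
tcp_pos: [0.48, -0.0331, 0.1589]
orientation: [-0.001, 0.225, 0.974, 0.0]
wrist_force: [-0.1, -0.2, 0.7]
finger_gap: 0.0596
grip_force: 0.0
```

Run:
```python
from h import *
import pickle
c=grab("wrist","w1.png");pickle.dump(c,open('w1.pkl','wb'))
im=c["image"];hsv=cv2.cvtColor(im,cv2.COLOR_BGR2HSV)
s=status.get_state();print(np.round(s["tcp_pos"],4),np.round(s["orientation"],4),s["clock"])
m=cv2.inRange(hsv,(5,120,70),(20,255,255))
cs,_=cv2.findContours(m,0,1)
for k in cs:
    if cv2.contourArea(k)<800: continue
    P=np.array([onz(c,*p[0],0.02)[:2] for p in k],np.float32)
    print("handle",k[:,0].mean(0),cv2.minAreaRect(P*1000))
D=pickle.load(open('d.pkl','rb'));i2=D["side"]["image"][160:250,160:290]
cv2.imwrite('pics/both.png',np.vstack([cv2.resize(im,(400,300)),cv2.resize(i2,(400,277),interpolation=cv2.INTER_CUBIC)]))
```

```text
[ 0.4799 -0.0325  0.1591] [-6.000e-04  2.242e-01  9.745e-01  2.000e-04] 1.7
handle [ 42.15288221 313.85463659] ((491.6627197265625, -258.8831787109375), (99.98542785644531, 41.65608596801758), 36.908206939697266)
```

View pics/both.png

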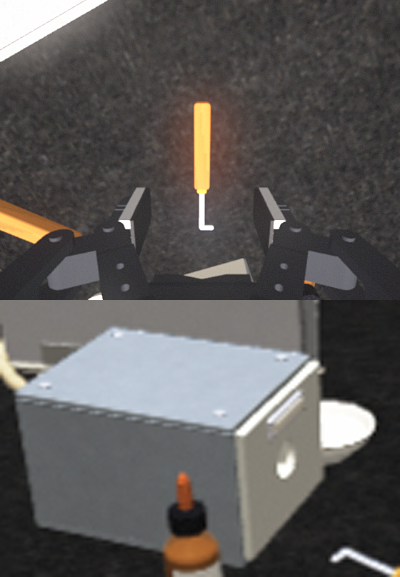

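Wrist view (halved-size panel): the handle runs (202,103)-(202,190), the bend is at (203,228) and the barb tip at (213,228). Side crop: the round hole is at crop (286,459), and the tray front also has a label slot above it.

Run:
```python
from h import *
import pickle
c=pickle.load(open('w1.pkl','rb'));im=c["image"];hsv=cv2.cvtColor(im,cv2.COLOR_BGR2HSV)
m=cv2.inRange(hsv,(8,90,150),(35,255,255));m[:, :240]=0;m[:,330:]=0;m[280:]=0
k=max(cv2.findContours(m,0,1)[0],key=cv2.contourArea)
print(cv2.boundingRect(k),cv2.minAreaRect(np.array([onz(c,*p[0],0.02)[:2] for p in k],np.float32)*1000))
m=cv2.inRange(hsv,(0,0,150),(180,80,255));m[:, :250]=0;m[:,320:]=0;m[:262]=0;m[340:]=0
k=max(cv2.findContours(m,0,1)[0],key=cv2.contourArea);print(cv2.boundingRect(k))
u,v,w,h=cv2.boundingRect(k)
print("bend",np.round(onz(c,u+4,v+h-4,.01),4),"tip",np.round(onz(c,u+w,v+h-4,.01),4),"collar",np.round(onz(c,u+4,v,.01),4))
# hole in side view
D=pickle.load(open('d.pkl','rb'));c=D["side"];u,v=160+286*130/400,160+(459-300)*90/277
x0,y0=int(u)-10,int(v)-12
g=cv2.cvtColor(c["image"],cv2.COLOR_BGR2GRAY)[y0:y0+24,x0:x0+20]
print(u,v);print(g[::1].tolist() and "\n".join(" ".join("%3d"%t for t in r) for r in g))
print(np.round(onz(c,u,v,.063),4))
# top-view front edge of cabinet: gradient of brightness along columns, and side edges
c=D["top"];hs=cv2.cvtColor(c["image"],cv2.COLOR_BGR2HSV)
b=cv2.inRange(hs,(95,25,110),(125,140,235))
b[:128]=0;b[215:]=0;b[:,:245]=0;b[:,345:]=0
k=max(cv2.findContours(b,0,1)[0],key=cv2.contourArea)
q=cv2.approxPolyDP(k,4,True)[:,0];print("lid",[(p.tolist(),np.round(onz(c,*p,.12)[:2],4).tolist()) for p in q])
gg=c["image"][:,:,0]
for col in (262,270,310,320,326): print(col,gg[176:206,col].tolist(), c["image"][176:206,col,2].tolist())
```

```text
(271, 142, 25, 130) ((488.1818542480469, -36.973289489746094), (18.192398071289062, 104.87407684326172), 63.55909729003906)
(278, 271, 22, 52)
bend [ 0.5817 -0.0831  0.01  ] tip [ 0.5887 -0.0687  0.01  ] collar [ 0.5395 -0.0626  0.01  ]
252.95 211.66064981949458
255 247 179 130 153 241 210 188 202 162 144 137 127 126 129 130 129 129 128 129
247 179 129 128 135 142 139 165 159 144 138 128 127 128 129 129 127 127 129 130
178 128 130 128 132 142 145 144 141 138 129 125 129 128 128 130 128 129 128 129
129 129 128 129 130 138 143 149 139 129 128 128 128 128 128 128 129 129 127 130
129 128 128 129 131 149 147 141 130 128 129 128 127 129 129 128 128 129 129 129
129 128 129 129 130 146 133 121 128 129 129 128 126 128 127 126 128 128 129 128
128 129 130 129 129 131 128 128 127 129 131 125 123 127 129 129 128 130 129 127
129 129 128 129 128 123 124 129 128 129 143 140 130 130 129 129 129 128 128 130
128 130 128 129 130 129 128 129 128 135 149 145 140 136 130 129 130 130 128 129
128 128 127 129 128 130 129 130 129 142 154 156 156 147 132 129 128 129 129 129
129 129 129 129 128 129 128 129 134 1
[... 1939 characters left out ...]
4, 175, 175, 175, 170, 175, 174, 173, 206, 248, 253, 253, 240, 182, 134, 117, 120, 120, 111, 84, 66, 60, 60, 60, 61, 60, 60, 58, 59, 55]
320 [225, 219, 207, 202, 200, 201, 200, 200, 194, 195, 237, 253, 254, 247, 195, 128, 111, 112, 113, 108, 89, 70, 65, 67, 65, 67, 66, 60, 65, 61] [205, 195, 180, 176, 176, 174, 173, 175, 172, 181, 230, 251, 252, 244, 192, 133, 119, 120, 120, 116, 91, 69, 64, 66, 64, 66, 68, 60, 67, 60]
326 [201, 201, 200, 200, 199, 200, 201, 198, 198, 189, 183, 234, 252, 252, 227, 151, 96, 74, 67, 65, 67, 64, 65, 67, 70, 65, 66, 66, 63, 67] [175, 176, 174, 173, 174, 175, 175, 174, 174, 167, 170, 227, 250, 250, 224, 151, 99, 77, 67, 62, 66, 63, 64, 66, 68, 66, 65, 65, 62, 66]
```

>>> apply_moves(
  moves=[0,0,-1.5,0,0,0,0,0,-3,0,0,0,0,0,-4.5,0,0,0,0,0,-5.4,0,0,0,0,0,-5.9,0,0,0,0,0,-5.9,0,0,0,0,0,-5.9,0,0,0],
)

```text
clock: 2.28
tcp_pos: [0.4799, -0.0318, 0.0118]
orientation: [-0.001, 0.223, 0.975, 0.0]
wrist_force: [0.9, 0.4, 0.2]
finger_gap: 0.0597
grip_force: 0.0
```

>>> apply_moves(
  moves=[0,0,0,0,0,0,0,0,0,0,0,0,0,0,0,0,0,0,0,0,0,0,0,0,0,0,0,0,0,0,0,0,0,0,0,0,0,0,0,0,0,0,0,0,0,0,0,0],
  claw=0,
  newtons=60,
)

```text
clock: 2.95
tcp_pos: [0.4819, -0.0334, 0.0133]
orientation: [0.001, 0.224, 0.974, 0.0]
wrist_force: [-0.6, 1.3, 5.8]
finger_gap: 0.0164
grip_force: 60.0
```

Run:
```python
from h import *
import pickle
D=pickle.load(open('d.pkl','rb'));c=D["top"];
P=np.array([onz(c,u,v,.114)[:2] for u,v in((262,183.5),(270,184.3),(310,189.3),(320,190.3),(326,190.8))])
f=np.polyfit(P[:,1],P[:,0],1);print("front x=",f, "yaw deg",np.degrees(np.arctan(f[0])))
a=-0.12;ex=np.array([np.cos(a),np.sin(a),0]);ey=np.array([-np.sin(a),np.cos(a),0])
c=D["side"];im=cv2.resize(c["image"][150:260,150:300],None,fx=5,fy=5,interpolation=cv2.INTER_CUBIC)
for y0,col in((-.120,(0,0,255)),(-.114,(0,255,0))):
    o=np.array([np.polyval(f,y0),y0,0])
    t=np.linspace(0,2*np.pi,24)
    for L in([o+ey*.0145*np.cos(s)+np.array([0,0,.063+.0145*np.sin(s)]) for s in t],
      [o+ey*y+[0,0,z] for y,z in((.066,.012),(.066,.114),(-.066,.114),(-.066,.012),(.066,.012))]):
        q=np.array([(proj(c,p)-[150,150]+.5)*5 for p in L],np.int32);cv2.polylines(im,[q],False,col,1)
cv2.imwrite('pics/ov.png',im)
```

```text
front x= [0.12731054 0.65000569] yaw deg 7.255326634245688
```

View pics/ov.png

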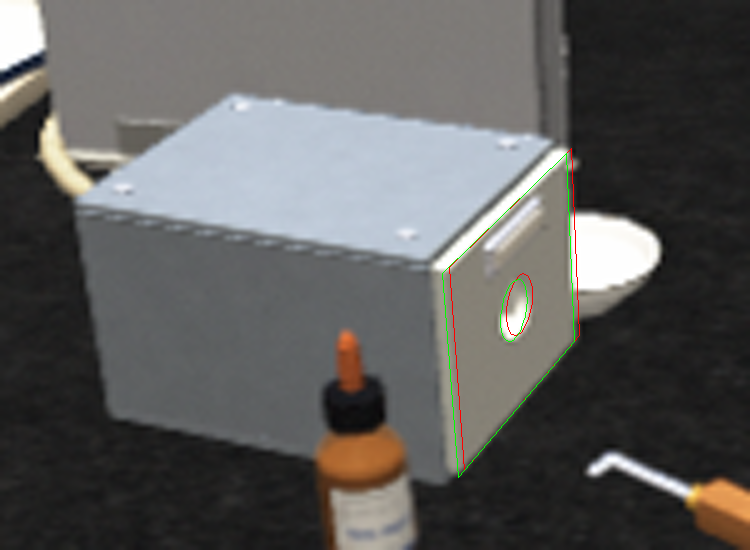

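The green outline (hole centre x 0.6355, y -0.114) fits the side view, with the hole at crop (516,308). The top view gives y -0.120, so I'll start from -0.116 and refine it against the hook in the same view. Next I'll lift the hook, turn it to the cabinet's yaw and stop short of the hole.

>>> apply_moves(
  moves=[0,0,1,0,0,0,0,0,2.2,0,0,0,0,-0.8,2.2,0,0,0.1,0,-1.6,2.2,0,0,0.2,0.1,-2.4,2.2,0,0,0.3,0.1,-2.8,2.2,0,0,0.335,0.1,-2.8,2.2,0,0,0.335,0.1,-2.8,2.2,0,0,0.335,0.1,-2.8,2.2,0,0,0.335],
)

```text
clock: 3.7
tcp_pos: [0.4829, -0.1027, 0.0669]
orientation: [-0.0, 0.059, 0.998, 0.0]
wrist_force: [0.1, 0.9, -0.9]
finger_gap: 0.0165
grip_force: 59.1
```

Run:
```python
from h import *
import pickle
E={n:grab(n) for n in("top","side")};pickle.dump(E,open('e.pkl','wb'))
s=status.get_state();print(np.round(s["tcp_pos"],4),np.round(s["orientation"],4),s["clock"],np.round(s["wrist_force"],1))
a=cv2.resize(E["top"]["image"][160:300,230:350],None,fx=3.6,fy=3.6,interpolation=cv2.INTER_CUBIC)
b=cv2.resize(E["side"]["image"][180:280,230:330],(360,504),interpolation=cv2.INTER_CUBIC)
b=cv2.resize(E["side"]["image"][180:280,230:302],(363,504),interpolation=cv2.INTER_CUBIC)
cv2.imwrite('pics/pre.png',np.hstack([a,b]))
```

```text
[ 0.4829 -0.1024  0.0668] [-2.000e-04  5.880e-02  9.983e-01  2.000e-04] 3.8 [-0.1 -0.3 -1.3]
```

View pics/pre.png

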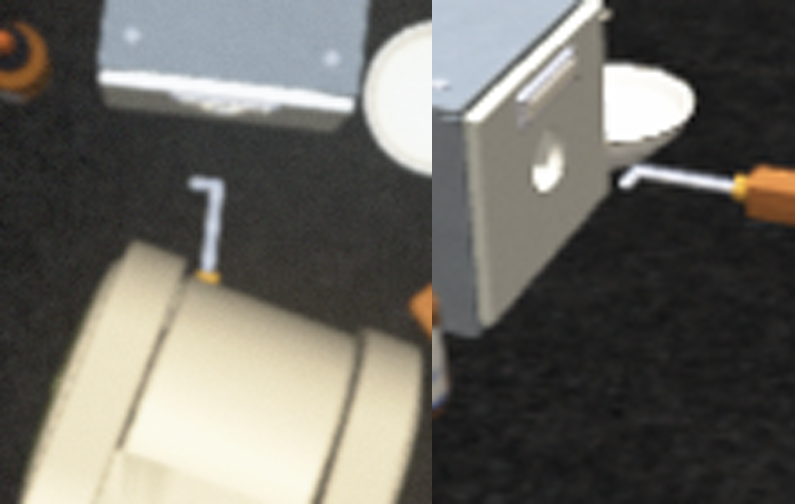

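The top crop shows the bend at (217,184) and the barb tip at (192,183). The side crop shows the bend at (637,172), the tip at (625,184) and the hole at (547,162). I'll compare the hook with the hole in each view.

Run:
```python
from h import *
import pickle
E=pickle.load(open('e.pkl','rb'));t=E["top"];s=E["side"]
B=np.array([.4829+.1106,-.1024-.0142,.0635]);ey=np.array([.122,.9925,0]);ex=np.array([.9925,-.122,0])
print("model bend",B,"px top",proj(t,B),"side",proj(s,B),"tip",proj(t,B+.015*ey),proj(s,B+.015*ey))
for n,im,box in(("top",t,(160,225,275,300)),("side",s,(205,222,262,300))):
    g=im["image"];y0,y1,x0,x1=box;h=cv2.cvtColor(g,cv2.COLOR_BGR2HSV)[y0:y1,x0:x1]
    m=cv2.inRange(h,(0,0,130),(180,75,255))
    if n=="top": m[:45]=0
    k=max(cv2.findContours(m,0,1)[0],key=cv2.contourArea)[:,0]+[x0,y0]
    print(n,"bbox",k.min(0),k.max(0))
    if n=="side": print(k.tolist())
ub=(230+217/3.6-.5,160+184/3.6-.5);sb=(230+205/5.04-.5,180+172/5.04-.5)
print("top bend",ub,onz(t,*ub,.063),"side",sb,onz(s,*sb,.063))
o1,d1=ray(t,*ub);o2,d2=ray(s,*sb);A=np.c_[d1,-d2];l=np.linalg.lstsq(A,o2-o1,rcond=None)[0];print("tri",o1+l[0]*d1,o2+l[1]*d2)
print("hole side now",onz(s,253,211.8,.063))
```

```text
model bend [ 0.5935 -0.1166  0.0635] px top [289.98594587 211.04594208] side [270.21481957 212.7040507 ] tip [282.42823461 210.18969997] [267.67709265 215.69051383]
top bbox [283 209] [291 224]
side bbox [262 205] [277 218]
[[262, 205], [262, 206], [262, 207], [262, 208], [262, 209], [262, 210], [262, 211], [262, 212], [262, 213], [262, 214], [262, 215], [262, 216], [262, 217], [262, 218], [263, 217], [263, 216], [263, 215], [263, 214], [264, 213], [264, 212], [265, 211], [266, 211], [267, 211], [268, 211], [269, 210], [270, 210], [271, 209], [272, 209], [273, 208], [274, 208], [275, 207], [276, 207], [277, 206], [277, 205], [276, 205], [275, 205], [274, 205], [273, 205], [272, 205], [271, 205], [270, 205], [269, 205], [268, 205], [267, 205], [266, 205], [265, 205], [264, 205], [263, 205]]
top bend (289.77777777777777, 210.61111111111111) [ 0.59440284 -0.11621441  0.063     ] side (270.1746031746032, 213.62698412698413) [ 0.59267465 -0.11320187  0.063     ]
tri [ 0.59454278 -0.11626902  0.06120453] [ 0.59364032 -0.11649769  0.06114115]
hole side now [ 0.63368567 -0.11332047  0.063     ]
```

The bend is at cabinet coordinates x -41, y -6 and z about 62 mm, already lined up with the hole. I'll approach along the cabinet axis and check the force as it goes in.

>>> apply_moves(
  moves=[0.4,-0.05,0.04,0,0,0,0.8,-0.1,0.04,0,0,0,1.2,-0.15,0.04,0,0,0,1.36,-0.17,0.04,0,0,0,1.44,-0.18,0.04,0,0,0,1.52,-0.19,0.04,0,0,0,1.6,-0.2,0.04,0,0,0,1.68,-0.21,0.04,0,0,0,1.68,-0.21,0.04,0,0,0],
)

```text
clock: 4.55
tcp_pos: [0.5254, -0.1085, 0.0678]
orientation: [0.0, 0.059, 0.998, 0.0]
wrist_force: [0.6, -0.3, -0.9]
finger_gap: 0.0161
grip_force: 59.1
```

Run:
```python
from h import *
import pickle
E={n:grab(n) for n in("top","side")};pickle.dump(E,open('f.pkl','wb'))
s=status.get_state();print(np.round(s["tcp_pos"],4),np.round(s["wrist_force"],1))
a=cv2.resize(E["top"]["image"][160:230,250:340],(360,280),interpolation=cv2.INTER_CUBIC)
b=cv2.resize(E["side"]["image"][180:250,230:302],(440,428),interpolation=cv2.INTER_CUBIC)
a=cv2.copyMakeBorder(a,0,148,0,0,0)
cv2.imwrite('pics/ins.png',np.hstack([a,b]))
```

```text
[ 0.525  -0.1085  0.0678] [ 0.1  0.4 -1.3]
```

View pics/ins.png

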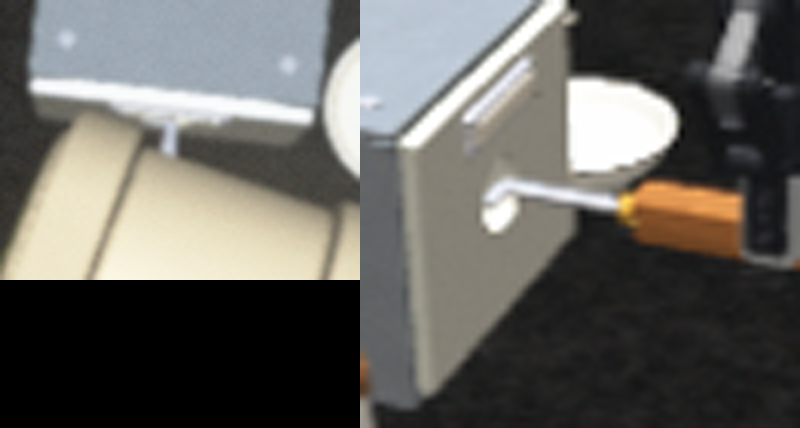

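The barb is inside the hole: the bend is at (505,187) and the tip at (487,203) in the side crop, with the hole centred at (500,195) and no contact force. I'll go 12 mm deeper, then shift sideways to +y.

>>> apply_moves(
  moves=[0.1,-0.01,0,0,0,0,0.2,-0.02,0,0,0,0,0.3,-0.04,0,0,0,0,0.4,-0.05,0,0,0,0,0.48,-0.06,0,0,0,0,0.48,-0.06,0,0,0,0],
)

```text
clock: 5.15
tcp_pos: [0.5378, -0.1102, 0.0679]
orientation: [0.0, 0.059, 0.998, -0.0]
wrist_force: [-0.0, -0.1, -1.0]
finger_gap: 0.0162
grip_force: 59.1
```

>>> apply_moves(
  moves=[0.01,0.1,0,0,0,0,0.02,0.2,0,0,0,0,0.04,0.3,0,0,0,0,0.05,0.4,0,0,0,0,0.06,0.46,0,0,0,0,0.06,0.5,0,0,0,0,0.06,0.5,0,0,0,0],
)

```text
clock: 5.73
tcp_pos: [0.5387, -0.0972, 0.0678]
orientation: [-0.0, 0.059, 0.998, 0.0]
wrist_force: [-0.2, 0.4, -1.3]
finger_gap: 0.0165
grip_force: 59.1
```

>>> apply_moves(
  moves=[-0.06,0.01,0,0,0,0,-0.12,0.01,0,0,0,0,-0.18,0.02,0,0,0,0,-0.24,0.03,0,0,0,0,-0.3,0.04,0,0,0,0,-0.36,0.04,0,0,0,0,-0.42,0.05,0,0,0,0,-0.48,0.06,0,0,0,0],
)

```text
clock: 6.4
tcp_pos: [0.5268, -0.0961, 0.068]
orientation: [0.0, 0.059, 0.998, -0.0]
wrist_force: [3.4, 0.2, -1.7]
finger_gap: 0.017
grip_force: 59.0
```

>>> apply_moves(
  moves=[-0.08,0.01,0,0,0,0,-0.2,0.02,0,0,0,0,-0.32,0.04,0,0,0,0,-0.44,0.05,0,0,0,0,-0.56,0.07,0,0,0,0,-0.68,0.08,0,0,0,0,-0.8,0.1,0,0,0,0,-0.92,0.11,0,0,0,0,-1.04,0.13,0,0,0,0,-1.16,0.14,0,0,0,0,-1.28,0.16,0,0,0,0,-1.4,0.17,0,0,0,0,-1.52,0.19,0,0,0,0,-1.64,0.2,0,0,0,0,-1.76,0.22,0,0,0,0,-1.88,0.23,0,0,0,0,-2.0,0.25,0,0,0,0,-2.12,0.26,0,0,0,0,-2.24,0.28,0,0,0,0,-2.32,0.29,0,0,0,0],
)

```text
clock: 8.07
tcp_pos: [0.4683, -0.0887, 0.0678]
orientation: [-0.0, 0.059, 0.998, 0.0]
wrist_force: [2.8, -0.1, -0.3]
finger_gap: 0.0164
grip_force: 59.1
```

>>> apply_moves(
  moves=[-0.06,0.01,0,0,0,0,-0.12,0.01,0,0,0,0,-0.18,0.02,0,0,0,0,-0.24,0.03,0,0,0,0,-0.3,0.04,0,0,0,0,-0.36,0.04,0,0,0,0,-0.36,0.04,0,0,0,0],
)

```text
clock: 8.65
tcp_pos: [0.4592, -0.0876, 0.0678]
orientation: [-0.0, 0.059, 0.998, 0.0]
wrist_force: [2.0, -0.7, -1.3]
finger_gap: 0.0167
grip_force: 59.1
```

>>> apply_moves(
  moves=[-0.05,0.01,0,0,0,0,-0.1,0.01,0,0,0,0,-0.15,0.02,0,0,0,0,-0.15,0.02,0,0,0,0],
)

```text
clock: 8.98
tcp_pos: [0.4556, -0.0872, 0.0678]
orientation: [-0.0, 0.059, 0.998, 0.0]
wrist_force: [2.0, -0.0, -0.3]
finger_gap: 0.0165
grip_force: 59.1
```

>>> apply_moves(
  moves=[-0.05,0.01,0,0,0,0,-0.1,0.01,0,0,0,0,-0.12,0.01,0,0,0,0],
)

```text
clock: 9.23
tcp_pos: [0.4527, -0.0869, 0.0678]
orientation: [-0.0, 0.059, 0.998, 0.0]
wrist_force: [3.2, -0.3, 0.1]
finger_gap: 0.0166
grip_force: 59.1
```

>>> apply_moves(
  moves=[-0.04,0,0,0,0,0,-0.08,0.01,0,0,0,0,-0.12,0.01,0,0,0,0],
)

```text
clock: 9.48
tcp_pos: [0.4498, -0.0866, 0.0678]
orientation: [0.0, 0.059, 0.998, 0.0]
wrist_force: [3.3, -0.1, -0.6]
finger_gap: 0.0165
grip_force: 59.1
```

>>> apply_moves(
  moves=[-0.04,0,0,0,0,0,-0.08,0.01,0,0,0,0,-0.12,0.02,0,0,0,0],
)

```text
clock: 9.73
tcp_pos: [0.4468, -0.0863, 0.0678]
orientation: [-0.0, 0.059, 0.998, 0.0]
wrist_force: [4.0, -0.6, -1.3]
finger_gap: 0.0162
grip_force: 59.1
```

>>> apply_moves(
  moves=[-0.04,0,0,0,0,0,-0.08,0.01,0,0,0,0],
)

```text
clock: 9.9
tcp_pos: [0.445, -0.086, 0.0679]
orientation: [0.0, 0.059, 0.998, 0.0]
wrist_force: [4.6, 0.3, -1.6]
finger_gap: 0.0164
grip_force: 59.1
```

>>> apply_moves(
  moves=[-0.04,0.01,0,0,0,0,-0.08,0.01,0,0,0,0],
)

```text
clock: 10.07
tcp_pos: [0.4433, -0.0858, 0.0679]
orientation: [0.0, 0.059, 0.998, 0.0]
wrist_force: [5.1, 0.9, -1.7]
finger_gap: 0.0161
grip_force: 59.0
```

The force has risen from 3.2 to 5.1 N at about 0.5 N/mm, so the buffer is compressed by around 4 mm. I'll pull 1 mm more and hold.

>>> apply_moves(
  moves=[-0.04,0.01,0,0,0,0,-0.04,0.01,0,0,0,0,-0.04,0.01,0,0,0,0],
)

```text
clock: 10.32
tcp_pos: [0.4422, -0.0856, 0.0679]
orientation: [0.0, 0.059, 0.998, -0.0]
wrist_force: [3.8, 0.1, -2.4]
finger_gap: 0.0163
grip_force: 59.0
```

>>> apply_moves(
  moves=[-0.03,0,0,0,0,0,-0.03,0,0,0,0,0],
)

```text
clock: 10.48
tcp_pos: [0.4415, -0.0856, 0.0679]
orientation: [0.0, 0.059, 0.998, 0.0]
wrist_force: [4.7, 0.4, -1.1]
finger_gap: 0.0162
grip_force: 59.0
```

>>> apply_moves(
  moves=[0.06,-0.01,0,0,0,0,0.12,-0.01,0,0,0,0,0.17,-0.02,0,0,0,0,0.17,-0.02,0,0,0,0],
)

```text
clock: 10.82
tcp_pos: [0.4447, -0.0859, 0.0674]
orientation: [-0.001, 0.059, 0.998, 0.0]
wrist_force: [-0.0, 1.3, -1.3]
finger_gap: 0.0164
grip_force: 59.1
```

>>> apply_moves(
  moves=[-0.01,-0.1,0,0,0,0,-0.02,-0.2,0,0,0,0,-0.04,-0.3,0,0,0,0,-0.05,-0.4,0,0,0,0,-0.06,-0.5,0,0,0,0,-0.06,-0.51,0,0,0,0,-0.06,-0.51,0,0,0,0],
)

```text
clock: 11.4
tcp_pos: [0.4439, -0.099, 0.0679]
orientation: [0.0, 0.059, 0.998, 0.0]
wrist_force: [-1.2, -0.3, -1.1]
finger_gap: 0.0162
grip_force: 59.1
```

>>> apply_moves(
  moves=[-0.08,0.01,0,0,0,0,-0.16,0.02,0,0,0,0,-0.24,0.03,0,0,0,0,-0.24,0.03,0,0,0,0],
)

```text
clock: 11.73
tcp_pos: [0.4373, -0.0977, 0.0677]
orientation: [-0.0, 0.059, 0.998, 0.0]
wrist_force: [-0.6, -0.1, -1.2]
finger_gap: 0.0165
grip_force: 59.1
```

>>> apply_moves(
  moves=[-0.08,0.01,0,0,0,0,-0.16,0.02,0,0,0,0,-0.24,0.03,0,0,0,0,-0.24,0.03,0,0,0,0],
)

```text
clock: 12.07
tcp_pos: [0.4314, -0.0971, 0.0678]
orientation: [-0.0, 0.059, 0.998, 0.0]
wrist_force: [0.2, 0.5, -1.0]
finger_gap: 0.0165
grip_force: 59.1
```

>>> apply_moves(
  moves=[-0.2,0.02,0,0,0,0,-0.4,0.05,0,0,0,0,-0.6,0.07,0,0,0,0,-0.8,0.1,0,0,0,0,-1.0,0.12,0,0,0,0,-1.2,0.15,0,0,0,0,-1.4,0.17,0,0,0,0,-1.4,0.17,0,0,0,0],
)

```text
clock: 12.73
tcp_pos: [0.3956, -0.0926, 0.0677]
orientation: [-0.001, 0.059, 0.998, 0.0]
wrist_force: [-1.3, 0.4, -1.0]
finger_gap: 0.0166
grip_force: 59.1
```

Run:
```python
from h import *
E={n:grab(n) for n in("top","side")}
a=cv2.resize(E["top"]["image"][150:310,220:400],(360,320),interpolation=cv2.INTER_CUBIC)
b=cv2.resize(E["side"]["image"][160:280,180:380],(440,264),interpolation=cv2.INTER_CUBIC)
b=cv2.copyMakeBorder(b,0,56,0,0,0)
cv2.imwrite('pics/out.png',np.hstack([a,b]))
```

```text
(no output)
```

View pics/out.png

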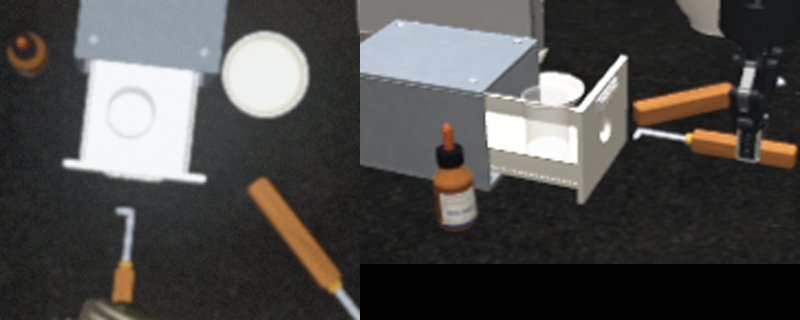

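The tray is out with the beaker upright at about (130,112) in the top crop. The hook is clear in front, with its bend at (131,211), and the dropper and dish haven't moved. I'll lower the hook now.

>>> apply_moves(
  moves=[0,0,-0.5,0,0,0,0,0,-1,0,0,0,0,0,-1.5,0,0,0,0,0,-1.8,0,0,0,0,0,-2.0,0,0,0,0,0,-2.0,0,0,0],
)

```text
clock: 13.33
tcp_pos: [0.3965, -0.0928, 0.017]
orientation: [-0.001, 0.059, 0.998, 0.0]
wrist_force: [-0.5, 0.3, -1.0]
finger_gap: 0.0163
grip_force: 59.1
```

>>> apply_moves(
  moves=[0,0,-0.06,0,0,0,0,0,-0.12,0,0,0,0,0,-0.16,0,0,0,0,0,-0.16,0,0,0],
)

```text
clock: 13.67
tcp_pos: [0.3972, -0.0931, 0.014]
orientation: [0.0, 0.059, 0.998, -0.0]
wrist_force: [1.2, -0.5, -1.1]
finger_gap: 0.0166
grip_force: 59.1
```

>>> apply_moves(
  moves=[0,0,-0.04,0,0,0,0,0,-0.07,0,0,0,0,0,-0.07,0,0,0],
)

```text
clock: 13.92
tcp_pos: [0.3973, -0.0932, 0.0133]
orientation: [0.0, 0.059, 0.998, -0.0]
wrist_force: [-4.3, 1.2, 12.9]
finger_gap: 0.0161
grip_force: 61.0
```

>>> apply_moves(
  moves=[0,0,0,0,0,0,0,0,0,0,0,0,0,0,0,0,0,0,0,0,0,0,0,0,0,0,0,0,0,0,0,0,0,0,0,0],
  claw=60,
)

```text
clock: 14.42
tcp_pos: [0.3969, -0.093, 0.012]
orientation: [-0.0, 0.059, 0.998, 0.0]
wrist_force: [-0.4, -0.5, -0.3]
finger_gap: 0.051
grip_force: 0.0
```

>>> apply_moves(
  moves=[0,0,0.3,0,0,0,0,0,1,0,0,0,0,0,2,0,0,0,0,0,3.5,0,0,0,0,0,5,0,0,0,0,3,5,0,0,0,0,6,5,0,0,0,0,6,5,0,0,0,0,6,5,0,0,0],
)

```text
clock: 15.17
tcp_pos: [0.3965, 0.0595, 0.1381]
orientation: [0.001, 0.059, 0.998, 0.001]
wrist_force: [-1.0, -1.0, -0.1]
finger_gap: 0.0515
grip_force: 0.0
```

Run:
```python
from h import *
E={n:grab(n) for n in("top","side")}
a=cv2.resize(E["top"]["image"][150:310,220:400],(360,320),interpolation=cv2.INTER_CUBIC)
b=cv2.resize(E["side"]["image"][160:280,180:380],(440,264),interpolation=cv2.INTER_CUBIC)
b=cv2.copyMakeBorder(b,0,56,0,0,0)
cv2.imwrite('pics/fin.png',np.hstack([a,b]))
```

```text
(no output)
```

View pics/fin.png

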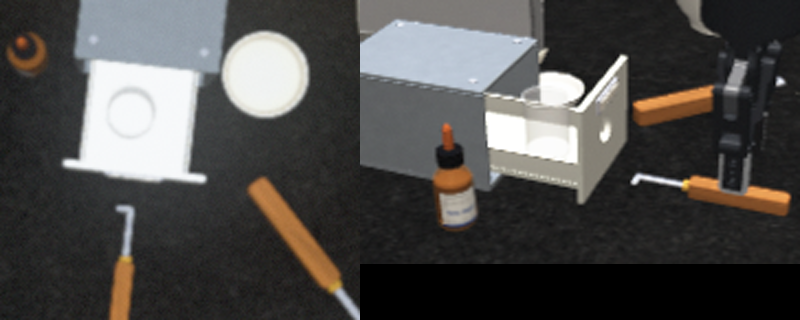

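The hook lies flat on the bench with its bend at (130,209) in the top crop, clear of the tray front at row 178. The tray is still out and the beaker upright, so I'll hand in.

```bash
python3 -c "
from workcell import job
print(job.hand_in())"
```

```text
the job is handed in; nothing more can be done
None
```

I handed the job in at about 15 s: the tray was drawn out until the pull force showed it pressing the buffer by about 4 mm, the beaker was upright, the hook lay flat and clear on the bench, and the dropper and dish looked unmoved; the hand-in gave no verdict.

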